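Shut down the pot-drying station after class

TASK

Shut down the drying station in this order: put the jar that blocks the heat switch upright into the shallow tray, switch the warming plate's heat off, then nest every white pot from the warming plate into the largest pot on the bench, in size order with each one standing inside the next larger one, and only when all are nested switch the drying fan off. Leave everything else on the table alone.

Things in the scene. Friction and masses are not known exactly. Their poses are not given: they have to be found in the camera images.
- jar: squat closed sample jar, 54 mm diameter, 62 mm tall, 0.2 kg, grey screw cap, standing on the warming plate's switch deck close beside the heat switch, on the side to which the bat must go. Origin: centre of the underside, z up its axis.
- tray: shallow frosted plastic tray, fixed, 120 x 120 mm, walls 4 mm thick and 25 mm high, floor 4-5 mm thick. Origin: centre of the underside, z up.
- warmer: warming plate (fixed): cream slab 260 mm (its x) by 360 mm (its y) by 45 mm high. The pots to be put away stand on the dark metal plate that covers most of its top (y from -70 to +175 mm); the -y end is the flat switch deck, at the same height. Origin: centre of the underside; x points away from the robot, z up.
- heat_switch (a joint): heat switch on the warming plate's deck, a steel bat toggle, 12 mm thick in its outer part, bat end 42 mm from the pivot, pivot level with the deck. Leans 0.45 rad either side of upright. Joint value: 0 = on (bat leans to the deck's +x, away from the robot), 0.45 = upright, 0.9 = off (bat leans to -x, towards the robot). Over-centre: the bat is weighted and falls to the side it is past upright to, and rests there; under 1 N at its end moves it.
- heat_switch_pivot (a point): pivot of the heat switch on the deck's top (45 mm above the bench); its axes are those of the warming plate: the bat swings along its x.
- fan: drying fan (fixed): low cream switch deck 150 mm (x) by 90 mm (y) by 50 mm high, with the fan housing, 150 x 130 x 115 mm high, joined on its +y side (from y = 45 mm). Origin: centre of the deck's underside; x points away from the robot, z up.
- fan_switch (a joint): fan switch in the middle of the fan's deck, a steel bat toggle, 12 mm thick in its outer part, bat end 42 mm from the pivot, pivot level with the deck. Leans 0.45 rad either side of upright. Joint value: 0 = on (bat leans to the deck's +x, away from the robot), 0.45 = upright, 0.9 = off (bat leans to -x, towards the robot). Over-centre: the bat is weighted and falls to the side it is past upright to, and rests there; under 1 N at its end moves it.
- fan_switch_pivot (a point): pivot of the fan switch on the deck's top (50 mm above the bench); axes as the fan: the bat swings along its x.
- pot_a: largest white plastic pot of the nesting set: open straight cylinder, 86 mm outer diameter, 66 mm tall, wall 3 mm, solid floor 22 mm thick (a pot standing in a larger one therefore stands 22 mm above that one's underside, and its rim 22 mm above that one's rim). Origin: centre of the underside, z along its axis to the mouth. It stands on a 3 mm green mat on the bench and takes all the others.
- pot_b: second white plastic pot of the nesting set: open straight cylinder, 70 mm outer diameter, 66 mm tall, wall 3 mm, solid floor 22 mm thick (a pot standing in a larger one therefore stands 22 mm above that one's underside, and its rim 22 mm above that one's rim). Origin: centre of the underside, z along its axis to the mouth. May be absent. Starts on the warming plate.
- pot_c: third white plastic pot of the nesting set: open straight cylinder, 55 mm outer diameter, 66 mm tall, wall 3 mm, solid floor 22 mm thick (a pot standing in a larger one therefore stands 22 mm above that one's underside, and its rim 22 mm above that one's rim). Origin: centre of the underside, z along its axis to the mouth. May be absent. Starts on the warming plate.
- pot_d: fourth white plastic pot of the nesting set: open straight cylinder, 41 mm outer diameter, 66 mm tall, wall 3 mm, solid floor 22 mm thick (a pot standing in a larger one therefore stands 22 mm above that one's underside, and its rim 22 mm above that one's rim). Origin: centre of the underside, z along its axis to the mouth. May be absent. Starts on the warming plate.
- pot_e: smallest, tube-like white plastic pot of the nesting set: open straight cylinder, 27 mm outer diameter, 66 mm tall, wall 3 mm, solid floor 22 mm thick (a pot standing in a larger one therefore stands 22 mm above that one's underside, and its rim 22 mm above that one's rim). Origin: centre of the underside, z along its axis to the mouth. May be absent. Starts on the warming plate.
- pen: black pen: a bystander, leave it alone. Origin: its middle.
- timer: flat white timer: a bystander, leave it alone. Origin: centre of the underside.
- dish: small glass dish: a bystander, leave it alone. Origin: centre of the underside.
- eraser: eraser: a bystander, leave it alone. Origin: centre of the underside.
- cylinder: tall measuring cylinder: a bystander, leave it alone. Origin: centre of the underside.
- loupe: round loupe: a bystander, leave it alone. Origin: centre of the underside.
There are look-alikes about, which are no part of the job. Leave any blue or yellow look-alike of the jar alone.

How it is judged:
By the outcome, as a careful person would: the job done as asked, in the order asked, and still so for the second after the job is handed in, with the robot touching nothing.
Of pot_b, pot_c, pot_d, pot_e only 3 to 4 are there at a start; the rules pass over those that are not, and their reading is None.
At some moment in a run one of pot_b, pot_c, pot_d, jar may be knocked a few centimetres aside while the robot is not near it.
It also fails if it takes over 208 s, if anything falls off the work surface, if the arm or the gripper's body presses on something with over 40 N, if the wrist force passes 120 N, or if a joint passes its speed limit or range.

ROBOT

A 6-joint arm with a two-finger parallel gripper is mounted at the origin on the work surface. World frame = base frame: x ahead of the robot, y to its left, z up, the work surface at z = 0. Lengths are in m, angles in rad, forces in N, time in s.
With the tool pointing down it reaches from about 0.275 to 0.775 m from the base axis. Payload 14.6 kg.
Tool frame: the origin (TCP) lies midway between the tips of the shut fingers; the grasp point (between the pads) lies 19 mm behind it; z points along the fingers, y is the line along which they close (so a half turn about z gives the same grasp; the last joint's range is limited). The gripper opens to 85 mm and grips with 20 to 120 N. Pads are 22 mm wide; open, the fingers measure 114 mm over their backs; the gripper's body (76 mm by 85 mm) begins 54 mm behind the grasp point. The pads swing forward as they close: fully open they stand 13 mm farther back than shut.
Start: joints at [-1.316, 0.263, -0.048, 1.259, 0, 1.415], TCP at [0.209, -0.482, 0.208] pointing down, gripper open.
Joint ranges: [-2.65, 2.65], [-0.89, 1.7], [-1.18, 1.37], [-2.13, 2.11], [-1.35, 1.29], [-3.14, 3.14]. Speed limits (rad/s): [1.89, 1.89, 2.57, 2.79, 3.14, 3.14].

INTERFACE

Orientations are given as [roll, pitch, yaw] about the fixed x, y, z axes, in that order (R = Rz(yaw) Ry(pitch) Rx(roll)).
In Python, from station import read_state, get_image, camera_info, ctrl, models gives the robot as it stands.
- The arm moves only by the tool drive_tool, never from a script. Its argument "motion" is a list of rows, each an object of numbers: "tx", "ty", "tz": the shift along the tool's x, y, z in mm; "roll": the turn about the tool's z in rad; "fingers": the opening, from -1 (shut) to 1 (fully open), so that 0 is half open. A call has 1 to 20 rows; each row is the pose to reach, as a shift and turn from the pose commanded when the call began, along the tool's axes at that moment; what a row does not reach only later rows make up. A row lasts 1/12 s, in which the tool goes at most 41.7 mm and 7.16 degrees, less where a joint would pass 70% of its speed; a pose out of reach is approached as far as the arm can. A call with a gripper value outside its range is refused whole. The fingers move at their own pace and stop on an object; "squeeze" is the grip in N (left out, the last holds). Time passes only in rows, so rows that repeat a pose let the fingers close. It gives the time, the measured TCP pose, the force, the opening and the grip force at its end, in the units of the state.
- read_state(): the state, without advancing time (a new reading comes with each control period).
- get_image(name): name is "side" or "top" or "wrist"; returns the picture (480x640x3 uint8, red, green, blue); there is no depth.
- camera_info(name): a dict with "camera_matrix" (3x3 intrinsics, pixels), "R" (3x3) and "t" (3): a world point X has camera coordinates R X + t; the wrist camera has in their place "hand_eye" (4x4, takes a point from camera to tool coordinates, whose origin is the TCP and whose axes are the flange's). Camera axes: x right, y down, z forward; pixel columns grow to the right and rows downward; lengths in m; the calibration is good to about 2 mm. A picture is of the moment at which its call begins: read the wrist's pose just before it. camera_info takes no time and is no camera call.
- ctrl.close_job(): hands the job in; it is judged then, once.
Trained networks look in the newest picture that a camera, given by its name, has taken for a name from the list of things; names that differ only in an ending like _2 or _b are one class to them, and where a whole thing is asked for, a point or a joint stands for the part that bears it (a point fixed in the world has none). Each returns a list of dicts, best first, with "p" (0 to 1); they miss things now and then, are a little off and sometimes report something else, mostly with a low value. They report only what shows in the picture. A call takes as long as a camera call. They do not tell look-alikes from the thing itself.
- models.find_in(camera, target): "rect" ([left, top, right, bottom] in pixels, round what is visible of it).
- models.pinpoint(camera, target): "at" ([column, row] in pixels: a listed point, or the origin of a listed thing).
The state is a dict: "time": time; "q": joint angles; "qvel": joint speeds; "joint_torque": joint torques, N m; "tool_pos": TCP position; "orientation": TCP orientation; "force": force on the tool from outside, world axes, zero at the start; "ft_torque": the same for the moment, N m; "grip_width": opening from 0.0 (shut) to 1.0 (fully open); "finger_force": force on a finger pad.
Only numpy, scipy, OpenCV 4.12 (cv2) and the standard library are available. Lean on these libraries where they do the work, as an engineer would, in place of code of your own. Each camera call takes 0.05 s, during which the arm holds its last target. There are 200 camera calls.

## Working session

There is one attempt and no reset: what is moved stays moved. The work goes in short steps, Python scripts to look and compute and a tool call to move; the robot and the scene stay as the last step left them, time stands still between calls to the robot, and variables do not carry over. Pictures are saved under pics/ and viewed, at most 14 in all, crops included, and the job is handed in when it is done.

Besides the shell and the picture viewer there is one more tool, called as a command line: name --argument value ..., lists and objects as JSON in quotes. drive_tool: Moves the arm, as the interface text tells. Its arguments: {"type":"object","properties":{"motion":{"type":"array","items":{"type":"object","properties":{"tx":{"type":"number"},"ty":{"type":"number"},"tz":{"type":"number"},"roll":{"type":"number"},"fingers":{"type":"number"}}}},"squeeze":{"type":"number"}},"required":["motion"]}

```bash
ls; mkdir -p pics; cat > h.py <<'E'
import numpy as np, cv2
from scipy.spatial.transform import Rotation as Rn
from station import read_state,get_image,camera_info,ctrl,models
def cam(name):
    c=camera_info(name);K=np.array(c["camera_matrix"])
    if name=="wrist":
        s=read_state();T=np.eye(4);T[:3,:3]=Rn.from_euler('xyz',s["orientation"]).as_matrix();T[:3,3]=s["tool_pos"]
        W=T@np.array(c["hand_eye"]);R=W[:3,:3].T;t=-R@W[:3,3]
    else: R=np.array(c["R"]);t=np.array(c["t"])
    return K,R,t
def ray(C,px,z):
    K,R,t=C;d=R.T@np.linalg.solve(K,[px[0],px[1],1]);o=-R.T@t
    return o+d*(z-o[2])/d[2]
def proj(C,X):
    K,R,t=C;p=K@(R@np.array(X)+t);return p[:2]/p[2]
def snap(name,f,crop=None,scale=1):
    im=get_image(name)
    if crop: im=im[crop[1]:crop[3],crop[0]:crop[2]]
    im=cv2.resize(im,None,fx=scale,fy=scale,interpolation=cv2.INTER_CUBIC) if scale!=1 else im
    cv2.imwrite("pics/"+f,im[:,:,::-1])
def delta(x,y,z):
    "world target TCP -> tool shift mm"
    s=read_state();R=Rn.from_euler('xyz',s["orientation"]).as_matrix()
    return np.round(R.T@(np.array([x,y,z])-s["tool_pos"])*1000,1)
E
python3 - <<'E'
from h import *
snap("top","t0.png");snap("side","s0.png")
C=cam("top")
Z=dict(jar=.045,tray=0,heat_switch_pivot=.045,fan_switch_pivot=.05,pot_a=.003,pot_b=.045,warmer=0,fan=0)
for n,z in Z.items():
    for r in models.pinpoint("top",n): print(n,round(r["p"],2),np.round(r["at"]),ray(C,r["at"],z).round(3))
for n in ["pot_b"]:
    for r in models.find_in("top",n): print(n,round(r["p"],2),np.round(r["rect"]))
print(read_state())
print(camera_info("wrist"))
E
```

```text
pics
jar 0.82 [482. 268.] [ 0.533 -0.418  0.045]
jar 0.63 [427. 267.] [ 0.534 -0.295  0.045]
jar 0.61 [479. 214.] [ 0.658 -0.415  0.045]
tray 0.58 [223. 307.] [0.44  0.168 0.   ]
heat_switch_pivot 0.85 [432. 248.] [ 0.577 -0.306  0.045]
fan_switch_pivot 0.72 [144. 256.] [0.55  0.342 0.05 ]
pot_a 0.81 [327. 233.] [ 0.617 -0.071  0.003]
pot_a 0.73 [325. 271.] [ 0.525 -0.067  0.003]
pot_a 0.71 [237. 225.] [0.631 0.143 0.003]
pot_a 0.65 [374. 234.] [ 0.615 -0.179  0.003]
pot_a 0.64 [369. 276.] [ 0.516 -0.168  0.003]
pot_b 0.81 [327. 233.] [ 0.609 -0.07   0.045]
pot_b 0.73 [325. 271.] [ 0.521 -0.066  0.045]
pot_b 0.71 [237. 225.] [0.624 0.137 0.045]
pot_b 0.65 [374. 234.] [ 0.608 -0.175  0.045]
pot_b 0.64 [369. 276.] [ 0.512 -0.164  0.045]
warmer 0.56 [374. 257.] [ 0.561 -0.18   0.   ]
fan 0.56 [151. 259.] [0.55  0.342 0.   ]
pot_b 0.92 [321. 222. 338. 241.]
pot_b 0.84 [309. 255. 342. 294.]
pot_b 0.79 [358. 260. 387. 288.]
pot_b 0.74 [217. 201. 260. 245.]
pot_b 0.58 [368. 224. 385. 243.]
{'time': 0.55, 'q': array([-1.31631639e+00,  2.63117157e-01, -4.83229722e-02,  1.25940982e+00,
       
[... 426 characters left out ...]
1]), 'force': array([-0.37358582,  0.45044404,  1.22597233]), 'ft_torque': array([0.01511111, 0.00341319, 0.06831986]), 'finger_force': 0.0, 'grip_width': 1.000867811483364}
{'camera_matrix': array([[338.18548965,   0.        , 317.60456974],
       [  0.        , 338.18548965, 238.82800899],
       [  0.        ,   0.        ,   1.        ]]), 'hand_eye': array([[-3.85885769e-04, -9.52619280e-01, -3.04165018e-01,
         7.72723899e-02],
       [ 9.99998364e-01, -9.05102295e-04,  1.56603400e-03,
         5.32597809e-04],
       [-1.76713463e-03, -3.04163916e-01,  9.52618071e-01,
        -1.66526321e-01],
       [ 0.00000000e+00,  0.00000000e+00,  0.00000000e+00,
         1.00000000e+00]])}
```

View pics/t0.png

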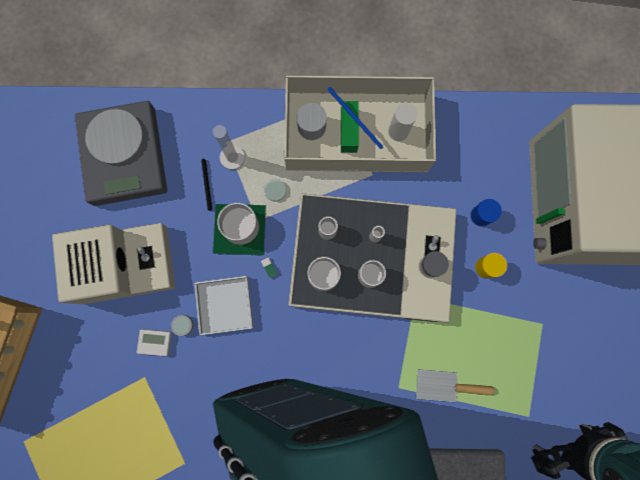

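View pics/s0.png

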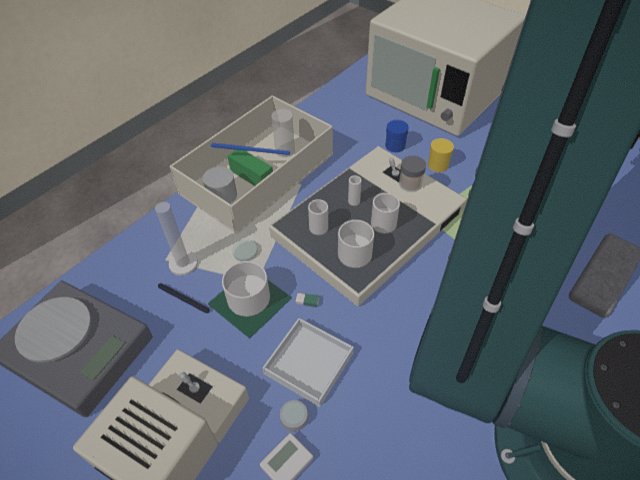

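```bash
python3 - <<'E'
import cv2
im=cv2.imread("pics/t0.png")[190:300,200:500]
cv2.imwrite("pics/t0c.png",cv2.resize(im,(780,286),interpolation=cv2.INTER_CUBIC))
E
```

```text
(no output)
```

View pics/t0c.png

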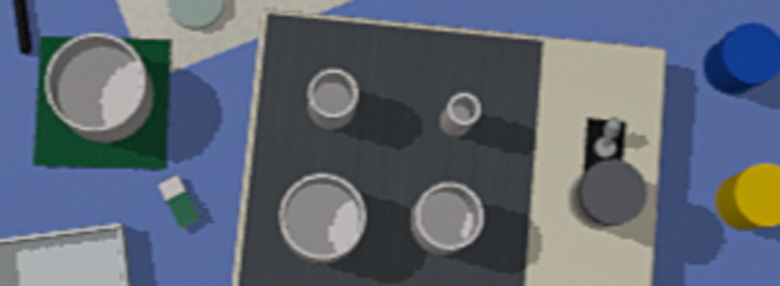

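Jar look-alikes: the grey-capped jar on the deck (435,264), blue jar (488,212), yellow jar (492,265), and grey cylinders in the box (312,120) and (403,120). I choose (435,264), which sits right beside the toggle. Pots in the picture: b (324,273), c (372,273), d (328,226), e (378,232), and a (237,222) on the green mat. All four are present.

```bash
python3 - <<'E'
from h import *
C=cam("top")
P=dict(b=((324.2,273.5),.111),c=((372.3,273.5),.111),d=((328.1,226.2),.111),e=((378.1,231.9),.111),a=((237.3,221.9),.069),jar=((435.4,263.8),.107),
 tray1=((197,285),.025),tray2=((247,277),.025),tray3=((254,327),.025),tray4=((201,335),.025),w1=((303,196),.045),w2=((457,208),.045),w3=((290,305),.045),w4=((450,320),.045),cyl=((220,131),.15))
for k,(p,z) in P.items(): print(k,ray(C,p,z).round(3))
# jar via wrist too? side view pinpoint
C=cam("side")
get_image("side")
for n,z in dict(jar=.045,heat_switch_pivot=.045,fan_switch_pivot=.05,tray=0,pot_a=.003,pot_b=.045).items():
    for r in models.pinpoint("side",n): print(n,round(r["p"],2),np.round(r["at"]),ray(C,r["at"],z).round(3))
print(delta(.535,-.305,.2))
E
```

```text
b [ 0.51  -0.063  0.111]
c [ 0.511 -0.164  0.111]
d [ 0.612 -0.07   0.111]
e [ 0.601 -0.177  0.111]
a [0.627 0.132 0.069]
jar [ 0.534 -0.3    0.107]
tray1 [0.488 0.225 0.025]
tray2 [0.508 0.112 0.025]
tray3 [0.395 0.093 0.025]
tray4 [0.376 0.211 0.025]
w1 [ 0.694 -0.013  0.045]
w2 [ 0.67  -0.366  0.045]
w3 [0.445 0.012 0.045]
w4 [ 0.416 -0.343  0.045]
cyl [0.809 0.163 0.15 ]
jar 0.88 [411. 183.] [ 0.535 -0.304  0.045]
jar 0.85 [396. 148.] [ 0.629 -0.383  0.045]
jar 0.62 [440. 166.] [ 0.515 -0.394  0.045]
heat_switch_pivot 0.69 [396. 172.] [ 0.581 -0.313  0.045]
fan_switch_pivot 0.78 [196. 388.] [0.547 0.337 0.05 ]
fan_switch_pivot 0.64 [353. 253.] [ 0.515 -0.057  0.05 ]
tray 0.81 [309. 362.] [0.447 0.164 0.   ]
pot_a 0.97 [248. 295.] [0.636 0.131 0.003]
pot_a 0.9 [318. 229.] [ 0.636 -0.093  0.003]
pot_a 0.79 [355. 200.] [ 0.627 -0.214  0.003]
pot_a 0.62 [355. 256.] [ 0.527 -0.083  0.003]
pot_a 0.62 [382. 223.] [ 0.536 -0.196  0.003]
pot_b 0.97 [248. 295.] [0.612 0.147 0.045]
pot_b 0.9 [318. 229.] [ 0.613 -0.066  0.045]
pot_b 0.79 [355. 200.] [ 0.604 -0.182  0.045]
pot_b 0.62 [355. 256.] [ 0.509 -0.056  0.045]
pot_b 0.62 [382. 223.] [ 0.518 -0.164  0.045]
[369.2 -32.1   8.1]
```

drive_tool --motion '[{"tx": 40, "ty": -3, "tz": 0, "roll": 0.08, "fingers": 1}, {"tx": 80, "ty": -6, "tz": 0, "roll": 0.16, "fingers": 1}, {"tx": 120, "ty": -9, "tz": 0, "roll": 0.24, "fingers": 1}, {"tx": 160, "ty": -12, "tz": 0, "roll": 0.32, "fingers": 1}, {"tx": 200, "ty": -16, "tz": 0, "roll": 0.41, "fingers": 1}, {"tx": 240, "ty": -20, "tz": 0, "roll": 0.41, "fingers": 1}, {"tx": 280, "ty": -24, "tz": 0, "roll": 0.41, "fingers": 1}, {"tx": 320, "ty": -28, "tz": 0, "roll": 0.41, "fingers": 1}, {"tx": 345, "ty": -30, "tz": 0, "roll": 0.41, "fingers": 1}, {"tx": 367, "ty": -31, "tz": 0, "roll": 0.41, "fingers": 1}, {"tx": 367, "ty": -31, "tz": 0, "roll": 0.41, "fingers": 1}, {"tx": 367, "ty": -31, "tz": 0, "roll": 0.41, "fingers": 1}, {"tx": 367, "ty": -31, "tz": 0, "roll": 0.41, "fingers": 1}]'

```text
time: 1.98
tool_pos: [0.533, -0.307, 0.208]
orientation: [-3.142, 0.0, -0.0]
force: [-0.1, 0.7, 0.6]
grip_width: 1.001
finger_force: 0.0
```

```bash
python3 - <<'E'
from h import *
C=cam("wrist");snap("wrist","w1.png")
for n,z in dict(jar=.045,heat_switch_pivot=.045).items():
    for r in models.pinpoint("wrist",n): print(n,round(r["p"],2),np.round(r["at"]),ray(C,r["at"],z).round(3))
s=read_state();print(s["tool_pos"],s["orientation"],s["time"])
for p in [(.534,-.302,.107),(.578,-.309,.045)]:print(proj(C,p))
E
```

```text
jar 0.77 [311. 210.] [ 0.536 -0.302  0.045]
jar 0.69 [434. 194.] [ 0.552 -0.423  0.045]
jar 0.68 [444.  76.] [ 0.657 -0.42   0.045]
heat_switch_pivot 0.77 [316. 164.] [ 0.58  -0.307  0.045]
[ 0.53269293 -0.30747041  0.2083129 ] [ 3.14141608e+00 -1.00713391e-04 -1.36647911e-03] 2.1333
[310.09754079 228.79343972]
[318.3346005  166.74275157]
```

View pics/w1.png

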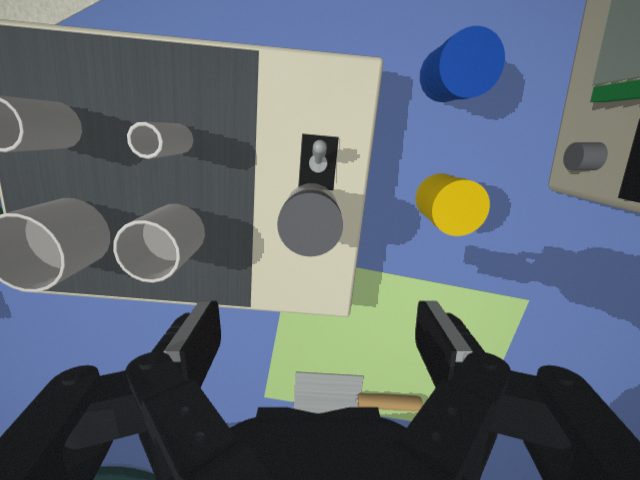

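Wrist view: cap at (310,225) and toggle at (318,155), both matching the earlier measurement. Descending on the jar.

drive_tool --motion '[{"tx": 1, "ty": -5, "tz": 40, "fingers": 1}, {"tx": 1, "ty": -5, "tz": 80, "fingers": 1}, {"tx": 1, "ty": -5, "tz": 110, "fingers": 1}, {"tx": 1, "ty": -5, "tz": 130, "fingers": 1}, {"tx": 1, "ty": -5, "tz": 135, "fingers": 1}, {"tx": 1, "ty": -5, "tz": 135, "fingers": 1}, {"tx": 1, "ty": -5, "tz": 135, "fingers": -1}, {"tx": 1, "ty": -5, "tz": 135, "fingers": -1}, {"tx": 1, "ty": -5, "tz": 135, "fingers": -1}, {"tx": 1, "ty": -5, "tz": 135, "fingers": -1}, {"tx": 1, "ty": -5, "tz": 135, "fingers": -1}, {"tx": 1, "ty": -5, "tz": 135, "fingers": -1}, {"tx": 1, "ty": -5, "tz": 135, "fingers": -1}, {"tx": 1, "ty": -5, "tz": 135, "fingers": -1}]' --squeeze 40

```text
schema error: expected keys tx, ty, tz, roll, fingers
```

drive_tool --motion '[{"tx": 1, "ty": -5, "tz": 40, "roll": 0, "fingers": 1}, {"tx": 1, "ty": -5, "tz": 80, "roll": 0, "fingers": 1}, {"tx": 1, "ty": -5, "tz": 110, "roll": 0, "fingers": 1}, {"tx": 1, "ty": -5, "tz": 130, "roll": 0, "fingers": 1}, {"tx": 1, "ty": -5, "tz": 135, "roll": 0, "fingers": 1}, {"tx": 1, "ty": -5, "tz": 135, "roll": 0, "fingers": 1}, {"tx": 1, "ty": -5, "tz": 135, "roll": 0, "fingers": -1}, {"tx": 1, "ty": -5, "tz": 135, "roll": 0, "fingers": -1}, {"tx": 1, "ty": -5, "tz": 135, "roll": 0, "fingers": -1}, {"tx": 1, "ty": -5, "tz": 135, "roll": 0, "fingers": -1}, {"tx": 1, "ty": -5, "tz": 135, "roll": 0, "fingers": -1}, {"tx": 1, "ty": -5, "tz": 135, "roll": 0, "fingers": -1}, {"tx": 1, "ty": -5, "tz": 135, "roll": 0, "fingers": -1}, {"tx": 1, "ty": -5, "tz": 135, "roll": 0, "fingers": -1}]' --squeeze 40

```text
time: 3.3
tool_pos: [0.5354, -0.3024, 0.075]
orientation: [3.14, -0.003, 0.0]
force: [-1.6, 1.7, 10.5]
grip_width: 0.606
finger_force: 39.9
```

drive_tool --motion '[{"tx": 0, "ty": 0, "tz": -40, "roll": 0, "fingers": -1}, {"tx": 0, "ty": 0, "tz": -80, "roll": 0, "fingers": -1}, {"tx": 0, "ty": 0, "tz": -110, "roll": 0, "fingers": -1}, {"tx": -8, "ty": -38, "tz": -110, "roll": -0.1, "fingers": -1}, {"tx": -16, "ty": -76, "tz": -110, "roll": -0.2, "fingers": -1}, {"tx": -24, "ty": -114, "tz": -110, "roll": -0.3, "fingers": -1}, {"tx": -32, "ty": -152, "tz": -110, "roll": -0.4, "fingers": -1}, {"tx": -40, "ty": -190, "tz": -110, "roll": -0.5, "fingers": -1}, {"tx": -48, "ty": -228, "tz": -110, "roll": -0.6, "fingers": -1}, {"tx": -56, "ty": -266, "tz": -110, "roll": -0.7, "fingers": -1}, {"tx": -64, "ty": -304, "tz": -110, "roll": -0.8, "fingers": -1}, {"tx": -72, "ty": -342, "tz": -110, "roll": -0.8, "fingers": -1}, {"tx": -80, "ty": -380, "tz": -110, "roll": -0.8, "fingers": -1}, {"tx": -86, "ty": -418, "tz": -110, "roll": -0.8, "fingers": -1}, {"tx": -90, "ty": -445, "tz": -110, "roll": -0.8, "fingers": -1}, {"tx": -92, "ty": -465, "tz": -110, "roll": -0.8, "fingers": -1}, {"tx": -92, "ty": -465, "tz": -110, "roll": -0.8, "fingers": -1}, {"tx": -92, "ty": -465, "tz": -110, "roll": -0.8, "fingers": -1}, {"tx": -92, "ty": -465, "tz": -110, "roll": -0.8, "fingers": -1}]'

```text
time: 4.88
tool_pos: [0.4427, 0.1628, 0.1836]
orientation: [3.141, -0.0, 0.8]
force: [-0.4, -0.7, -2.0]
grip_width: 0.601
finger_force: 43.1
```

drive_tool --motion '[{"tx": 0, "ty": 0, "tz": 40, "roll": 0, "fingers": -1}, {"tx": 0, "ty": 0, "tz": 80, "roll": 0, "fingers": -1}, {"tx": 0, "ty": 0, "tz": 115, "roll": 0, "fingers": -1}, {"tx": 0, "ty": 0, "tz": 130, "roll": 0, "fingers": -1}, {"tx": 0, "ty": 0, "tz": 138, "roll": 0, "fingers": -1}, {"tx": 0, "ty": 0, "tz": 143, "roll": 0, "fingers": -1}, {"tx": 0, "ty": 0, "tz": 147, "roll": 0, "fingers": -1}, {"tx": 0, "ty": 0, "tz": 147, "roll": 0, "fingers": -1}, {"tx": 0, "ty": 0, "tz": 147, "roll": 0, "fingers": -1}]'

```text
time: 5.63
tool_pos: [0.4432, 0.1631, 0.0369]
orientation: [3.141, -0.001, 0.8]
force: [-0.5, 0.5, -2.4]
grip_width: 0.605
finger_force: 43.1
```

drive_tool --motion '[{"tx": 0, "ty": 0, "tz": 2, "roll": 0, "fingers": -1}, {"tx": 0, "ty": 0, "tz": 2, "roll": 0, "fingers": 0.5}, {"tx": 0, "ty": 0, "tz": 2, "roll": 0, "fingers": 0.8}, {"tx": 0, "ty": 0, "tz": 2, "roll": 0, "fingers": 0.8}, {"tx": 0, "ty": 0, "tz": 2, "roll": 0, "fingers": 0.8}, {"tx": 0, "ty": 0, "tz": -20, "roll": 0, "fingers": 0.8}, {"tx": 0, "ty": 0, "tz": -60, "roll": 0, "fingers": 0.8}, {"tx": 0, "ty": 0, "tz": -100, "roll": 0, "fingers": 0.8}, {"tx": 0, "ty": 0, "tz": -140, "roll": 0, "fingers": 0.8}, {"tx": 0, "ty": 0, "tz": -140, "roll": 0, "fingers": 0.8}, {"tx": 0, "ty": 0, "tz": -140, "roll": 0, "fingers": 0.8}]'

```text
time: 6.55
tool_pos: [0.4437, 0.1634, 0.178]
orientation: [3.139, -0.003, 0.8]
force: [0.1, -0.4, -0.2]
grip_width: 0.903
finger_force: 0.0
```

```bash
python3 - <<'E'
from h import *
snap("wrist","w2.png")
C=cam("wrist");print([ (round(r["p"],2),ray(C,r["at"],.005).round(3)) for r in models.pinpoint("wrist","jar")])
print(read_state()["tool_pos"],read_state()["orientation"])
E
```

```text
[(0.79, array([0.444, 0.165, 0.005]))]
[0.44223871 0.16310237 0.17556421] [-3.14128051e+00  4.10665932e-04  7.99820372e-01]
```

View pics/w2.png

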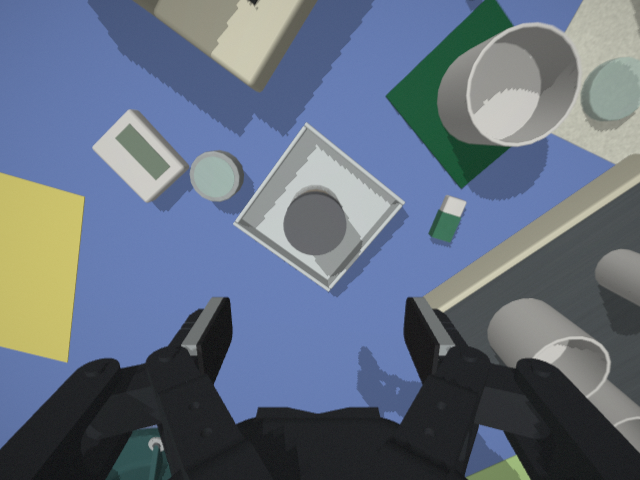

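Jar upright in the tray, cap at (316,223). Next is the heat switch.

drive_tool --motion '[{"tx": -16, "ty": 36, "tz": 0, "roll": 0.1, "fingers": -1}, {"tx": -32, "ty": 72, "tz": 0, "roll": 0.2, "fingers": -1}, {"tx": -48, "ty": 108, "tz": 0, "roll": 0.3, "fingers": -1}, {"tx": -65, "ty": 144, "tz": 0, "roll": 0.4, "fingers": -1}, {"tx": -81, "ty": 180, "tz": 0, "roll": 0.5, "fingers": -1}, {"tx": -97, "ty": 216, "tz": 0, "roll": 0.6, "fingers": -1}, {"tx": -113, "ty": 252, "tz": 0, "roll": 0.7, "fingers": -1}, {"tx": -130, "ty": 288, "tz": 0, "roll": 0.8, "fingers": -1}, {"tx": -146, "ty": 324, "tz": 0, "roll": 0.8, "fingers": -1}, {"tx": -162, "ty": 360, "tz": 0, "roll": 0.8, "fingers": -1}, {"tx": -178, "ty": 396, "tz": 0, "roll": 0.8, "fingers": -1}, {"tx": -194, "ty": 430, "tz": 0, "roll": 0.8, "fingers": -1}, {"tx": -210, "ty": 465, "tz": 0, "roll": 0.8, "fingers": -1}, {"tx": -210, "ty": 465, "tz": 0, "roll": 0.8, "fingers": -1}, {"tx": -210, "ty": 465, "tz": 0, "roll": 0.8, "fingers": -1}, {"tx": -210, "ty": 465, "tz": 0, "roll": 0.8, "fingers": -1}]'

```text
time: 7.98
tool_pos: [0.6292, -0.311, 0.1745]
orientation: [-3.14, 0.002, -0.0]
force: [-0.4, 1.5, 0.3]
grip_width: 0.003
finger_force: 0.0
```

```bash
python3 - <<'E'
from h import *
C=cam("wrist");get_image("wrist");print([ (round(r["p"],2),ray(C,r["at"],.045).round(3)) for r in models.pinpoint("wrist","heat_switch_pivot")])
print(read_state()["tool_pos"],read_state()["orientation"])
print(delta(.629,-.312,.072))
E
```

```text
[(0.91, array([ 0.58 , -0.306,  0.045]))]
[ 0.62932812 -0.31031198  0.17574985] [-3.14092513e+00  8.22865894e-04  6.67252509e-04]
[ -0.2   1.8 103.7]
```

drive_tool --motion '[{"tx": 0, "ty": 0, "tz": 40, "roll": 0, "fingers": -1}, {"tx": 0, "ty": 0, "tz": 80, "roll": 0, "fingers": -1}, {"tx": 0, "ty": 0, "tz": 103, "roll": 0, "fingers": -1}, {"tx": 0, "ty": 0, "tz": 103, "roll": 0, "fingers": -1}, {"tx": -10, "ty": 0, "tz": 103, "roll": 0, "fingers": -1}, {"tx": -18, "ty": 0, "tz": 103, "roll": 0, "fingers": -1}, {"tx": -26, "ty": 0, "tz": 103, "roll": 0, "fingers": -1}, {"tx": -34, "ty": 0, "tz": 103, "roll": 0, "fingers": -1}, {"tx": -42, "ty": 0, "tz": 103, "roll": 0, "fingers": -1}, {"tx": -49, "ty": 0, "tz": 103, "roll": 0, "fingers": -1}, {"tx": -49, "ty": 0, "tz": 103, "roll": 0, "fingers": -1}, {"tx": -49, "ty": 0, "tz": 103, "roll": 0, "fingers": -1}, {"tx": -35, "ty": 0, "tz": 103, "roll": 0, "fingers": -1}, {"tx": -35, "ty": 0, "tz": 70, "roll": 0, "fingers": -1}, {"tx": -35, "ty": 0, "tz": 30, "roll": 0, "fingers": -1}, {"tx": -35, "ty": 0, "tz": 0, "roll": 0, "fingers": -1}, {"tx": -35, "ty": 0, "tz": 0, "roll": 0, "fingers": -1}, {"tx": -35, "ty": 0, "tz": 0, "roll": 0, "fingers": -1}]'

```text
time: 9.58
tool_pos: [0.5958, -0.312, 0.1777]
orientation: [3.14, -0.003, -0.0]
force: [0.1, 0.5, -0.5]
grip_width: 0.004
finger_force: 0.0
```

```bash
python3 - <<'E'
from h import *
im=get_image("wrist");cw=cam("wrist")
p=proj(cw,[.58,-.308,.05]);print(p,read_state()["tool_pos"])
t=get_image("top")
a=cv2.resize(im[40:340,0:400],(400,300));b=cv2.resize(t[180:330,190:480],None,fx=1.4,fy=1.4)
b=cv2.resize(t[190:310,200:460],(780,360),interpolation=cv2.INTER_CUBIC)
cv2.imwrite("pics/m1.png",np.vstack([cv2.copyMakeBorder(im[60:300,60:460],0,0,0,380,0),b])[:600,:,::-1])
E
```

```text
[312.30814186 238.3184178 ] [ 0.59509594 -0.31159913  0.17606165]
```

View pics/m1.png

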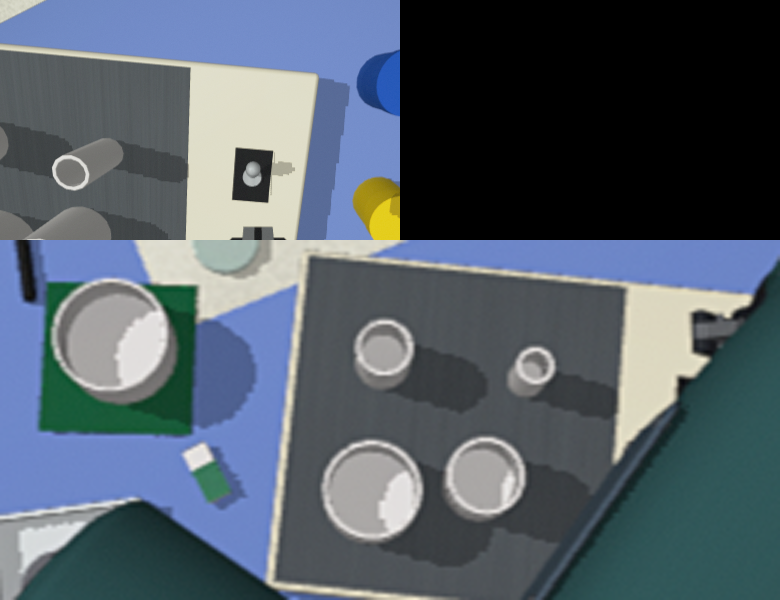

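```bash
python3 - <<'E'
from h import *
C=cam("wrist")
print(proj(C,[.598,-.31,.083]),proj(C,[.562,-.307,.083]),proj(C,[.58,-.308,.045]),proj(C,[.58,-.308,.087]))
# top-image rim centres from crop (scale 3, offset 200,190 ; crop y starts 240)
T=cam("top")
for k,u,v,z in [("b",373,489,.111),("c",486,477,.111),("d",384,348,.111),("e",536,366,.111),("a",111,335,.069)]:
    print(k,ray(T,(200+u/3,190+(v-240)/3),z).round(4))
E
```

```text
[314.6197684  228.87513322] [311.13444984 270.69586071] [312.80833301 236.29061693] [312.15591601 251.88416045]
b [ 0.5112 -0.0628  0.111 ]
c [ 0.5207 -0.1426  0.111 ]
d [ 0.6126 -0.0697  0.111 ]
e [ 0.6008 -0.1785  0.111 ]
a [0.6276 0.1326 0.069 ]
```

The bat end shows at (313,229), so the switch is still on. Pot_c has also been knocked to about (0.521,-0.143). I'll push again and check partway through.

drive_tool --motion '[{"tx": 34, "ty": -3, "tz": 0, "roll": 0, "fingers": -1}, {"tx": 34, "ty": -3, "tz": 0, "roll": 0, "fingers": -1}, {"tx": 34, "ty": -3, "tz": 40, "roll": 0, "fingers": -1}, {"tx": 34, "ty": -3, "tz": 80, "roll": 0, "fingers": -1}, {"tx": 34, "ty": -3, "tz": 106, "roll": 0, "fingers": -1}, {"tx": 34, "ty": -3, "tz": 106, "roll": 0, "fingers": -1}, {"tx": 24, "ty": -3, "tz": 106, "roll": 0, "fingers": -1}, {"tx": 14, "ty": -3, "tz": 106, "roll": 0, "fingers": -1}, {"tx": 4, "ty": -3, "tz": 106, "roll": 0, "fingers": -1}, {"tx": -6, "ty": -3, "tz": 106, "roll": 0, "fingers": -1}, {"tx": -13, "ty": -3, "tz": 106, "roll": 0, "fingers": -1}, {"tx": -20, "ty": -3, "tz": 106, "roll": 0, "fingers": -1}, {"tx": -20, "ty": -3, "tz": 106, "roll": 0, "fingers": -1}, {"tx": -20, "ty": -3, "tz": 106, "roll": 0, "fingers": -1}]'

```text
time: 10.85
tool_pos: [0.5748, -0.3087, 0.0706]
orientation: [3.141, -0.0, -0.0]
force: [-0.4, 0.9, -0.9]
grip_width: 0.004
finger_force: 0.0
```

```bash
python3 - <<'E'
from h import *
im=get_image("wrist");C=cam("wrist");print(read_state()["tool_pos"],read_state()["force"])
for p in [[.598,-.31,.083],[.562,-.307,.083],[.58,-.308,.045]]: print(proj(C,p))
s=get_image("side")
cv2.imwrite("pics/m2.png",np.hstack([im[150:450,150:500],cv2.resize(s[120:220,340:480],(420,300),interpolation=cv2.INTER_CUBIC)])[:,:,::-1])
E
```

```text
[ 0.57504574 -0.30861994  0.07038969] [ 0.73187348  0.32394458 -0.52810553]
[318.49626965 249.77308742]
[312.65883774 315.72234365]
[314.91385177 256.85615311]
```

View pics/m2.png

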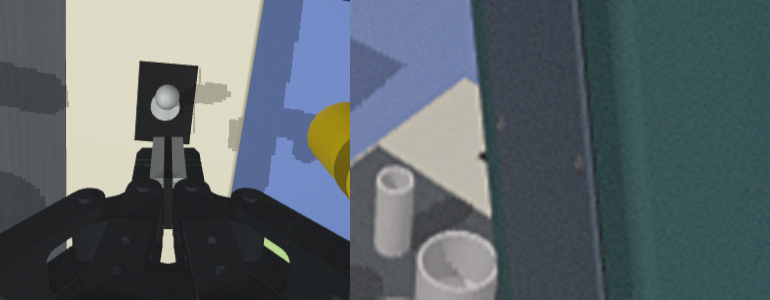

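```bash
python3 - <<'E'
from h import *
C=cam("wrist");p=read_state()["tool_pos"]
for d in [(0,0,0),(.011,0,0),(.011,0,.013),(.011,0,.019),(-.011,0,0)]: print(d,proj(C,p+np.array(d)))
E
```

```text
(0, 0, 0) [315.82487022 282.14497763]
(0.011, 0, 0) [315.78121333 263.13371743]
(0.011, 0, 0.013) [315.69361012 272.94970316]
(0.011, 0, 0.019) [315.64862418 277.99040207]
(-0.011, 0, 0) [315.8669575  300.47271724]
```

The fingertips passed over the bat: by wrist-image geometry the tips sit roughly 20 mm higher than the nominal TCP. I'll go back behind the bat and probe the deck gently to calibrate this.

drive_tool --motion '[{"tx": 0, "ty": 0, "tz": -40, "roll": 0, "fingers": -1}, {"tx": 0, "ty": 0, "tz": -60, "roll": 0, "fingers": -1}, {"tx": 27, "ty": 0, "tz": -60, "roll": 0, "fingers": -1}, {"tx": 54, "ty": 0, "tz": -60, "roll": 0, "fingers": -1}, {"tx": 54, "ty": 0, "tz": -60, "roll": 0, "fingers": -1}, {"tx": 54, "ty": 0, "tz": -60, "roll": 0, "fingers": -1}, {"tx": 54, "ty": 0, "tz": -30, "roll": 0, "fingers": -1}, {"tx": 54, "ty": 0, "tz": 0, "roll": 0, "fingers": -1}, {"tx": 54, "ty": 0, "tz": 10, "roll": 0, "fingers": -1}, {"tx": 54, "ty": 0, "tz": 15, "roll": 0, "fingers": -1}, {"tx": 54, "ty": 0, "tz": 20, "roll": 0, "fingers": -1}, {"tx": 54, "ty": 0, "tz": 20, "roll": 0, "fingers": -1}, {"tx": 54, "ty": 0, "tz": 20, "roll": 0, "fingers": -1}]'

```text
time: 12.03
tool_pos: [0.6291, -0.3089, 0.0513]
orientation: [3.141, -0.001, -0.0]
force: [0.1, -0.4, -0.1]
grip_width: 0.001
finger_force: 0.0
```

```bash
python3 - <<'E'
from h import *
im=get_image("wrist")
cv2.imwrite("pics/m3.png",cv2.resize(im[130:370,190:450],(780,600)[:2] if 0 else (650,600))[:,:,::-1])
E
```

```text
(no output)
```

View pics/m3.png

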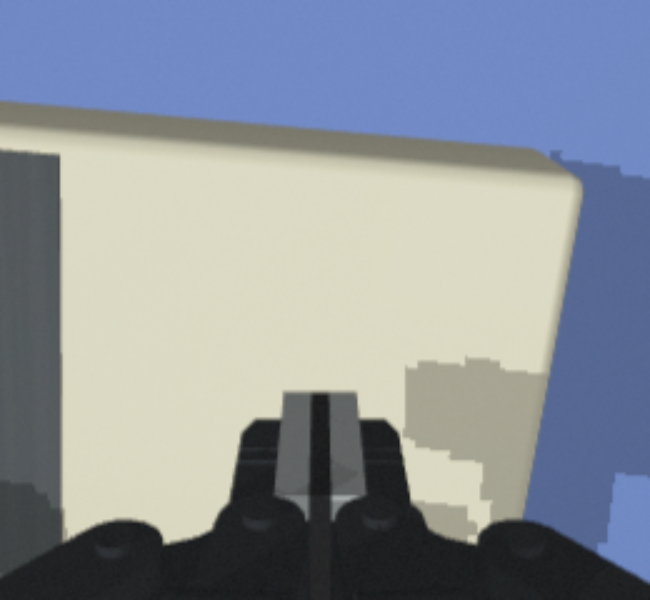

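drive_tool --motion '[{"tx": 0, "ty": 0, "tz": 4, "roll": 0, "fingers": -1}, {"tx": 0, "ty": 0, "tz": 8, "roll": 0, "fingers": -1}, {"tx": 0, "ty": 0, "tz": 12, "roll": 0, "fingers": -1}, {"tx": 0, "ty": 0, "tz": 12, "roll": 0, "fingers": -1}, {"tx": 0, "ty": 0, "tz": 12, "roll": 0, "fingers": -1}]'

```text
time: 12.5
tool_pos: [0.6285, -0.3084, 0.0378]
orientation: [-3.141, 0.001, -0.0]
force: [0.1, -0.2, -0.1]
grip_width: 0.001
finger_force: 0.0
```

drive_tool --motion '[{"tx": 0, "ty": 0, "tz": 3, "roll": 0, "fingers": -1}, {"tx": 0, "ty": 0, "tz": 6, "roll": 0, "fingers": -1}, {"tx": 0, "ty": 0, "tz": 9, "roll": 0, "fingers": -1}, {"tx": 0, "ty": 0, "tz": 9, "roll": 0, "fingers": -1}, {"tx": 0, "ty": 0, "tz": 9, "roll": 0, "fingers": -1}]'

```text
time: 12.92
tool_pos: [0.6286, -0.3084, 0.0288]
orientation: [-3.141, 0.0, -0.0]
force: [-0.1, 0.2, 0.5]
grip_width: 0.006
finger_force: 0.0
```

drive_tool --motion '[{"tx": 0, "ty": 0, "tz": 2, "roll": 0, "fingers": -1}, {"tx": 0, "ty": 0, "tz": 2, "roll": 0, "fingers": -1}, {"tx": 0, "ty": 0, "tz": 4, "roll": 0, "fingers": -1}, {"tx": 0, "ty": 0, "tz": 4, "roll": 0, "fingers": -1}, {"tx": 0, "ty": 0, "tz": 4, "roll": 0, "fingers": -1}]'

```text
time: 13.33
tool_pos: [0.6287, -0.3085, 0.025]
orientation: [-3.142, 0.0, -0.0]
force: [-0.5, -0.5, 0.1]
grip_width: 0.004
finger_force: 0.0
```

drive_tool --motion '[{"tx": 0, "ty": 0, "tz": -14, "roll": 0, "fingers": -1}, {"tx": -8, "ty": 0, "tz": -14, "roll": 0, "fingers": -1}, {"tx": -16, "ty": 0, "tz": -14, "roll": 0, "fingers": -1}, {"tx": -24, "ty": 0, "tz": -14, "roll": 0, "fingers": -1}, {"tx": -32, "ty": 0, "tz": -14, "roll": 0, "fingers": -1}, {"tx": -40, "ty": 0, "tz": -14, "roll": 0, "fingers": -1}, {"tx": -48, "ty": 0, "tz": -14, "roll": 0, "fingers": -1}, {"tx": -54, "ty": 0, "tz": -14, "roll": 0, "fingers": -1}, {"tx": -54, "ty": 0, "tz": -14, "roll": 0, "fingers": -1}, {"tx": -54, "ty": 0, "tz": -14, "roll": 0, "fingers": -1}, {"tx": -40, "ty": 0, "tz": -14, "roll": 0, "fingers": -1}, {"tx": -40, "ty": 0, "tz": -50, "roll": 0, "fingers": -1}, {"tx": -40, "ty": 0, "tz": -90, "roll": 0, "fingers": -1}, {"tx": -40, "ty": 0, "tz": -130, "roll": 0, "fingers": -1}, {"tx": -40, "ty": 0, "tz": -160, "roll": 0, "fingers": -1}, {"tx": -40, "ty": 0, "tz": -160, "roll": 0, "fingers": -1}, {"tx": -40, "ty": 0, "tz": -160, "roll": 0, "fingers": -1}]'

```text
time: 14.75
tool_pos: [0.5888, -0.3091, 0.1865]
orientation: [3.14, -0.002, -0.0]
force: [0.0, 1.1, -1.5]
grip_width: -0.003
finger_force: 0.0
```

```bash
python3 - <<'E'
from h import *
im=get_image("wrist");C=cam("wrist");print(read_state()["tool_pos"],read_state()["time"])
for p in [[.598,-.31,.083],[.562,-.307,.083],[.58,-.308,.045]]: print(proj(C,p))
cv2.imwrite("pics/m4.png",im[120:330,0:420][:,:,::-1])
E
```

```text
[ 0.58822061 -0.30861299  0.18492039] 14.8
[317.89046566 218.13913291]
[314.38512896 259.31336802]
[315.66927173 226.83140535]
```

View pics/m4.png

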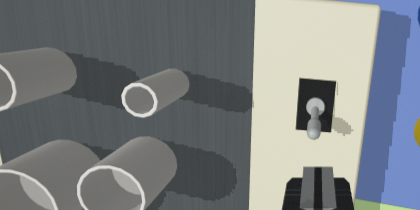

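Bat end now at (314,253): heat is off. Next is pot_b, with the closing axis along world x because pot_c is now close on the y side.

drive_tool --motion '[{"tx": -6, "ty": -20, "tz": -15, "roll": -0.12, "fingers": 1}, {"tx": -12, "ty": -40, "tz": -30, "roll": -0.24, "fingers": 1}, {"tx": -18, "ty": -60, "tz": -30, "roll": -0.36, "fingers": 1}, {"tx": -24, "ty": -80, "tz": -30, "roll": -0.48, "fingers": 1}, {"tx": -30, "ty": -100, "tz": -30, "roll": -0.6, "fingers": 1}, {"tx": -36, "ty": -120, "tz": -30, "roll": -0.72, "fingers": 1}, {"tx": -42, "ty": -140, "tz": -30, "roll": -0.84, "fingers": 1}, {"tx": -48, "ty": -160, "tz": -30, "roll": -0.96, "fingers": 1}, {"tx": -54, "ty": -180, "tz": -30, "roll": -1.08, "fingers": 1}, {"tx": -60, "ty": -200, "tz": -30, "roll": -1.2, "fingers": 1}, {"tx": -66, "ty": -220, "tz": -30, "roll": -1.32, "fingers": 1}, {"tx": -72, "ty": -235, "tz": -30, "roll": -1.44, "fingers": 1}, {"tx": -77, "ty": -246, "tz": -30, "roll": -1.57, "fingers": 1}, {"tx": -77, "ty": -246, "tz": -30, "roll": -1.57, "fingers": 1}, {"tx": -77, "ty": -246, "tz": -30, "roll": -1.57, "fingers": 1}, {"tx": -77, "ty": -246, "tz": -30, "roll": -1.57, "fingers": 1}]'

```text
time: 16.13
tool_pos: [0.5116, -0.063, 0.2143]
orientation: [-3.14, -0.0, 1.566]
force: [0.1, -0.4, 1.1]
grip_width: 0.999
finger_force: 0.0
```

```bash
cat >> h.py <<'E'
def rim(name,xyz,dia,f=None):
    "measure centre of a white rim (outer dia) near xyz by fitting projected ring to image edges"
    from scipy.optimize import minimize
    im=get_image(name);C=cam(name);g=cv2.GaussianBlur(cv2.cvtColor(im,cv2.COLOR_RGB2GRAY),(3,3),0).astype(np.float32)
    a=np.linspace(0,2*np.pi,120,endpoint=False);u=np.c_[np.cos(a),np.sin(a),0*a]
    def smp(c,r):
        P=np.array([proj(C,np.array([c[0],c[1],xyz[2]])+u_*r) for u_ in u],np.float32)
        return cv2.remap(g,P[:,0:1].copy(),P[:,1:2].copy(),cv2.INTER_LINEAR).ravel()
    R=dia/2
    def cost(c): # bright wall ring against just inside / outside
        return -np.mean(np.clip(smp(c,R-.0015)-smp(c,R+.003),-10,60)+np.clip(smp(c,R-.0015)-smp(c,R-.0045),-10,60))
    best=min(((cost((xyz[0]+i*.003,xyz[1]+j*.003)),(xyz[0]+i*.003,xyz[1]+j*.003)) for i in range(-5,6) for j in range(-5,6)))
    r=minimize(cost,best[1],method="Nelder-Mead",options=dict(initial_simplex=[best[1],(best[1][0]+.002,best[1][1]),(best[1][0],best[1][1]+.002)],xatol=2e-4))
    if f:
        o=im.copy()
        for u_ in u: cv2.circle(o,tuple(int(v) for v in np.round(proj(C,np.array([*r.x,xyz[2]])+u_*R))),0,(255,0,0),-1)
        cv2.imwrite("pics/"+f,o[:,:,::-1])
    return r.x.round(4),round(float(r.fun),1)
E
python3 - <<'E'
from h import *
print("b wrist",rim("wrist",(.511,-.063,.111),.070,"r1.png"))
print("b top",rim("top",(.511,-.063,.111),.070), "a top",rim("top",(.6276,.1326,.069),.086),"a wrist",rim("wrist",(.6276,.1326,.069),.086))
print(read_state()["tool_pos"],read_state()["orientation"])
E
```

```text
b wrist (array([ 0.5141, -0.0628]), -110.9)
b top (array([ 0.5142, -0.0608]), -1.2) a top (array([0.6291, 0.1338]), -63.3) a wrist (array([0.632 , 0.1342]), -27.9)
[ 0.51184809 -0.06306429  0.21476891] [-3.14117253e+00 -3.94065814e-05  1.56754672e+00]
```

View pics/r1.png

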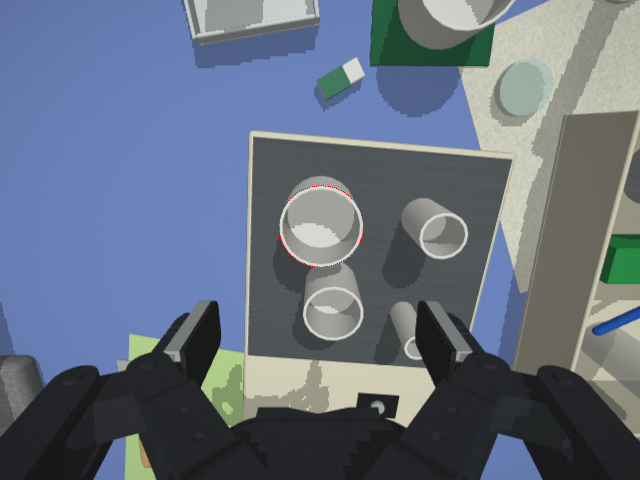

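Fit sits exactly on pot_b's rim (320,226). Grasping.

drive_tool --motion '[{"tx": 0, "ty": 2, "tz": 40, "roll": 0, "fingers": 1}, {"tx": 0, "ty": 2, "tz": 80, "roll": 0, "fingers": 1}, {"tx": 0, "ty": 2, "tz": 115, "roll": 0, "fingers": 1}, {"tx": 0, "ty": 2, "tz": 135, "roll": 0, "fingers": 1}, {"tx": 0, "ty": 2, "tz": 145, "roll": 0, "fingers": 1}, {"tx": 0, "ty": 2, "tz": 149, "roll": 0, "fingers": 1}, {"tx": 0, "ty": 2, "tz": 149, "roll": 0, "fingers": -1}, {"tx": 0, "ty": 2, "tz": 149, "roll": 0, "fingers": -1}, {"tx": 0, "ty": 2, "tz": 149, "roll": 0, "fingers": -1}, {"tx": 0, "ty": 2, "tz": 149, "roll": 0, "fingers": -1}, {"tx": 0, "ty": 2, "tz": 149, "roll": 0, "fingers": -1}, {"tx": 0, "ty": 2, "tz": 149, "roll": 0, "fingers": -1}]'

```text
time: 17.33
tool_pos: [0.5142, -0.0626, 0.0667]
orientation: [3.14, 0.0, 1.57]
force: [-1.6, -0.4, 5.3]
grip_width: 0.792
finger_force: 46.0
```

```bash
python3 - <<'E'
from h import *
im=get_image("wrist");cv2.imwrite("pics/g1.png",im[130:430,120:520][:,:,::-1]);print(read_state()["tool_pos"])
E
```

```text
[ 0.51415183 -0.06267498  0.06669141]
```

View pics/g1.png

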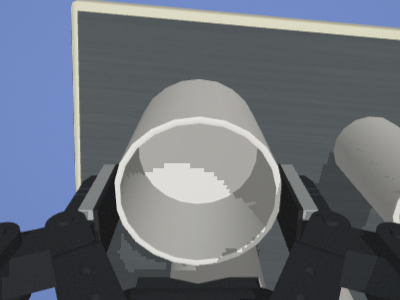

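drive_tool --motion '[{"tx": 0, "ty": 0, "tz": -25, "roll": 0, "fingers": -1}, {"tx": 0, "ty": 0, "tz": -60, "roll": 0, "fingers": -1}, {"tx": 0, "ty": 0, "tz": -95, "roll": 0, "fingers": -1}, {"tx": 30, "ty": 18, "tz": -95, "roll": 0, "fingers": -1}, {"tx": 65, "ty": 38, "tz": -95, "roll": 0, "fingers": -1}, {"tx": 100, "ty": 58, "tz": -95, "roll": 0, "fingers": -1}, {"tx": 135, "ty": 78, "tz": -95, "roll": 0, "fingers": -1}, {"tx": 170, "ty": 98, "tz": -95, "roll": 0, "fingers": -1}, {"tx": 196, "ty": 115, "tz": -95, "roll": 0, "fingers": -1}, {"tx": 196, "ty": 115, "tz": -95, "roll": 0, "fingers": -1}, {"tx": 196, "ty": 115, "tz": -95, "roll": 0, "fingers": -1}, {"tx": 196, "ty": 115, "tz": -95, "roll": 0, "fingers": -1}]'

```text
time: 18.38
tool_pos: [0.6286, 0.1332, 0.1609]
orientation: [-3.141, 0.0, 1.57]
force: [0.3, 0.1, -1.9]
grip_width: 0.79
finger_force: 46.3
```

```bash
python3 - <<'E'
from h import *
im=get_image("wrist");C=cam("wrist")
print(read_state()["tool_pos"],read_state()["grip_width"])
print("a",rim("wrist",(.629,.1335,.069),.086)); p=read_state()["tool_pos"]
print("held",rim("wrist",(p[0],p[1],p[2]+.0445),.070))
print("a top",rim("top",(.629,.1335,.069),.086))
for P in [(.629,.133,.069)]:
    for a in np.linspace(0,6.28,90): cv2.circle(im,tuple(int(v) for v in proj(C,np.array(P)+.043*np.array([np.cos(a),np.sin(a),0]))),0,(255,0,0),-1)
cv2.imwrite("pics/g2.png",im[0:420,100:560][:,:,::-1])
E
```

```text
[0.62850728 0.13269058 0.16109515] 0.7966214381445014
a (array([0.631 , 0.1328]), -58.6)
held (array([0.6281, 0.1328]), -103.6)
a top (array([0.6299, 0.1371]), -29.3)
```

View pics/g2.png

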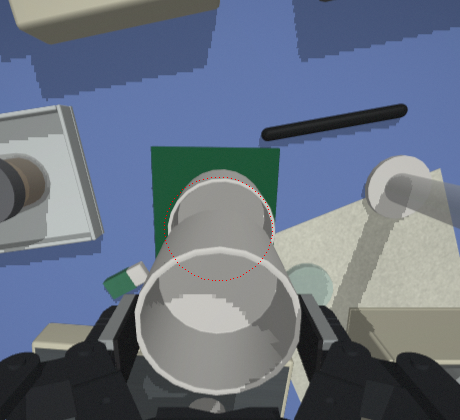

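drive_tool --motion '[{"tx": 0, "ty": 2, "tz": 30, "roll": 0, "fingers": -1}, {"tx": 0, "ty": 2, "tz": 55, "roll": 0, "fingers": -1}, {"tx": 0, "ty": 2, "tz": 70, "roll": 0, "fingers": -1}, {"tx": 0, "ty": 2, "tz": 82, "roll": 0, "fingers": -1}, {"tx": 0, "ty": 2, "tz": 94, "roll": 0, "fingers": -1}, {"tx": 0, "ty": 2, "tz": 104, "roll": 0, "fingers": -1}, {"tx": 0, "ty": 2, "tz": 110, "roll": 0, "fingers": -1}, {"tx": 0, "ty": 2, "tz": 112, "roll": 0, "fingers": -1}, {"tx": 0, "ty": 2, "tz": 112, "roll": 0, "fingers": -1}, {"tx": 0, "ty": 2, "tz": 112, "roll": 0, "fingers": -1}]'

```text
time: 19.42
tool_pos: [0.6312, 0.1333, 0.0497]
orientation: [3.141, -0.0, 1.57]
force: [-0.5, -0.6, -1.5]
grip_width: 0.793
finger_force: 46.3
```

drive_tool --motion '[{"tx": 0, "ty": 0, "tz": 2, "roll": 0, "fingers": -1}, {"tx": 0, "ty": 0, "tz": 3, "roll": 0, "fingers": -1}, {"tx": 0, "ty": 0, "tz": 3, "roll": 0, "fingers": 0.8}, {"tx": 0, "ty": 0, "tz": 3, "roll": 0, "fingers": 1}, {"tx": 0, "ty": 0, "tz": 3, "roll": 0, "fingers": 1}, {"tx": 0, "ty": 0, "tz": 3, "roll": 0, "fingers": 1}, {"tx": 0, "ty": 0, "tz": -20, "roll": 0, "fingers": 1}, {"tx": 0, "ty": 0, "tz": -60, "roll": 0, "fingers": 1}, {"tx": 0, "ty": 0, "tz": -100, "roll": 0, "fingers": 1}, {"tx": 0, "ty": 0, "tz": -140, "roll": 0, "fingers": 1}, {"tx": 0, "ty": 0, "tz": -165, "roll": 0, "fingers": 1}, {"tx": 0, "ty": 0, "tz": -165, "roll": 0, "fingers": 1}, {"tx": 0, "ty": 0, "tz": -165, "roll": 0, "fingers": 1}]'

```text
time: 20.5
tool_pos: [0.6317, 0.1335, 0.2154]
orientation: [3.139, -0.0, 1.57]
force: [0.3, -0.2, 0.2]
grip_width: 1.001
finger_force: 0.0
```

```bash
python3 - <<'E'
from h import *
print("a",rim("wrist",(.631,.133,.069),.086),"b",rim("wrist",(.631,.133,.091),.070,"n1.png"))
for n,x in dict(c=(.521,-.143,.111,.055),d=(.612,-.07,.111,.041),e=(.601,-.178,.111,.027)).items(): print(n,rim("top",x[:3],x[3]))
for r in models.find_in("top","pot_b"): print(np.round(r["rect"]),round(r["p"],2))
print(read_state()["tool_pos"],read_state()["orientation"])
E
```

```text
a (array([0.6297, 0.1337]), -88.7) b (array([0.6303, 0.1337]), -99.5)
c (array([ 0.5229, -0.1416]), -59.7)
d (array([ 0.6135, -0.069 ]), -44.9)
e (array([ 0.6019, -0.1767]), -71.8)
[224. 209. 260. 246.] 0.82
[227. 204. 256. 242.] 0.68
[321. 217. 341. 243.] 0.64
[348. 259. 376. 284.] 0.56
[367. 224. 385. 242.] 0.55
[0.63051593 0.13332483 0.2130594 ] [-3.13984311e+00  1.52017445e-04  1.56976271e+00]
```

drive_tool --motion '[{"tx": -35, "ty": -14, "tz": 0, "roll": 0, "fingers": 1}, {"tx": -70, "ty": -28, "tz": 0, "roll": 0, "fingers": 1}, {"tx": -105, "ty": -42, "tz": 0, "roll": 0, "fingers": 1}, {"tx": -140, "ty": -56, "tz": 0, "roll": 0, "fingers": 1}, {"tx": -175, "ty": -70, "tz": 0, "roll": 0, "fingers": 1}, {"tx": -210, "ty": -84, "tz": 0, "roll": 0, "fingers": 1}, {"tx": -245, "ty": -97, "tz": 0, "roll": 0, "fingers": 1}, {"tx": -275, "ty": -108, "tz": 0, "roll": 0, "fingers": 1}, {"tx": -275, "ty": -108, "tz": 0, "roll": 0, "fingers": 1}, {"tx": -275, "ty": -108, "tz": 0, "roll": 0, "fingers": 1}, {"tx": -275, "ty": -108, "tz": 0, "roll": 0, "fingers": 1}]'

```text
time: 21.72
tool_pos: [0.5226, -0.1412, 0.2138]
orientation: [-3.141, -0.0, 1.569]
force: [-0.3, 0.1, 0.0]
grip_width: 1.004
finger_force: 0.0
```

```bash
python3 - <<'E'
from h import *
print("c",rim("wrist",(.523,-.142,.111),.055),"d",rim("wrist",(.613,-.07,.111),.041),"e",rim("wrist",(.602,-.177,.111),.027))
print(read_state()["tool_pos"],read_state()["orientation"])
E
```

```text
c (array([ 0.5249, -0.1426]), -110.0) d (array([ 0.6167, -0.0697]), -116.0) e (array([ 0.6047, -0.1786]), -114.0)
[ 0.52294538 -0.14056044  0.21392624] [-3.14138484e+00 -1.71795176e-04  1.57118788e+00]
```

drive_tool --motion '[{"tx": -2, "ty": 2, "tz": 40, "roll": 0, "fingers": 1}, {"tx": -2, "ty": 2, "tz": 80, "roll": 0, "fingers": 1}, {"tx": -2, "ty": 2, "tz": 115, "roll": 0, "fingers": 1}, {"tx": -2, "ty": 2, "tz": 135, "roll": 0, "fingers": 1}, {"tx": -2, "ty": 2, "tz": 145, "roll": 0, "fingers": 1}, {"tx": -2, "ty": 2, "tz": 145, "roll": 0, "fingers": 1}, {"tx": -2, "ty": 2, "tz": 145, "roll": 0, "fingers": -1}, {"tx": -2, "ty": 2, "tz": 145, "roll": 0, "fingers": -1}, {"tx": -2, "ty": 2, "tz": 145, "roll": 0, "fingers": -1}, {"tx": -2, "ty": 2, "tz": 145, "roll": 0, "fingers": -1}, {"tx": -2, "ty": 2, "tz": 145, "roll": 0, "fingers": -1}, {"tx": -2, "ty": 2, "tz": 145, "roll": 0, "fingers": -1}, {"tx": -2, "ty": 2, "tz": 145, "roll": 0, "fingers": -1}]'

```text
time: 22.95
tool_pos: [0.5255, -0.1437, 0.0706]
orientation: [3.139, 0.001, 1.57]
force: [-1.8, 1.1, 7.0]
grip_width: 0.623
finger_force: 40.7
```

drive_tool --motion '[{"tx": 0, "ty": 0, "tz": -30, "roll": 0, "fingers": -1}, {"tx": 0, "ty": 0, "tz": -70, "roll": 0, "fingers": -1}, {"tx": 0, "ty": 0, "tz": -110, "roll": 0, "fingers": -1}, {"tx": 35, "ty": 14, "tz": -110, "roll": 0, "fingers": -1}, {"tx": 70, "ty": 28, "tz": -110, "roll": 0, "fingers": -1}, {"tx": 105, "ty": 42, "tz": -110, "roll": 0, "fingers": -1}, {"tx": 140, "ty": 56, "tz": -110, "roll": 0, "fingers": -1}, {"tx": 175, "ty": 70, "tz": -110, "roll": 0, "fingers": -1}, {"tx": 210, "ty": 84, "tz": -110, "roll": 0, "fingers": -1}, {"tx": 245, "ty": 95, "tz": -110, "roll": 0, "fingers": -1}, {"tx": 276, "ty": 105, "tz": -110, "roll": 0, "fingers": -1}, {"tx": 276, "ty": 105, "tz": -110, "roll": 0, "fingers": -1}, {"tx": 276, "ty": 105, "tz": -110, "roll": 0, "fingers": -1}, {"tx": 276, "ty": 105, "tz": -110, "roll": 0, "fingers": -1}]'

```text
time: 24.12
tool_pos: [0.6299, 0.1322, 0.1796]
orientation: [3.141, 0.0, 1.57]
force: [-0.5, -0.1, -0.9]
grip_width: 0.625
finger_force: 42.9
```

```bash
cat > chk.py <<'E'
import sys
from h import *
zt,dt,dh,off=map(float,sys.argv[1:5])
p=read_state()["tool_pos"]
t=rim("wrist",(.6305,.1337,zt),dt);print("target",t)
p=read_state()["tool_pos"];h=rim("wrist",(p[0],p[1],p[2]+off),dh,"hold_%d.png"%(dh*1000));print("held",h,"tcp",p,read_state()["grip_width"])
d=t[0]-h[0];print("world shift",d.round(4))
E
python3 chk.py .091 .070 .055 .0415
```

```text
target (array([0.631 , 0.1328]), -65.7)
held (array([0.6295, 0.1323]), -111.6) tcp [0.62984892 0.13168881 0.17962503] 0.6278005175619532
world shift [0.0015 0.0005]
```

drive_tool --motion '[{"tx": 1, "ty": 1, "tz": 30, "roll": 0, "fingers": -1}, {"tx": 1, "ty": 1, "tz": 50, "roll": 0, "fingers": -1}, {"tx": 1, "ty": 1, "tz": 64, "roll": 0, "fingers": -1}, {"tx": 1, "ty": 1, "tz": 76, "roll": 0, "fingers": -1}, {"tx": 1, "ty": 1, "tz": 88, "roll": 0, "fingers": -1}, {"tx": 1, "ty": 1, "tz": 98, "roll": 0, "fingers": -1}, {"tx": 1, "ty": 1, "tz": 104, "roll": 0, "fingers": -1}, {"tx": 1, "ty": 1, "tz": 106, "roll": 0, "fingers": -1}, {"tx": 1, "ty": 1, "tz": 106, "roll": 0, "fingers": -1}, {"tx": 1, "ty": 1, "tz": 106, "roll": 0, "fingers": -1}]'

```text
time: 25.05
tool_pos: [0.6312, 0.1332, 0.0736]
orientation: [3.141, -0.0, 1.569]
force: [0.0, 0.2, -1.2]
grip_width: 0.627
finger_force: 42.9
```

drive_tool --motion '[{"tx": 0, "ty": 0, "tz": 2, "roll": 0, "fingers": -1}, {"tx": 0, "ty": 0, "tz": 2, "roll": 0, "fingers": -1}, {"tx": 0, "ty": 0, "tz": 2, "roll": 0, "fingers": 0.7}, {"tx": 0, "ty": 0, "tz": 2, "roll": 0, "fingers": 1}, {"tx": 0, "ty": 0, "tz": 2, "roll": 0, "fingers": 1}, {"tx": 0, "ty": 0, "tz": 2, "roll": 0, "fingers": 1}, {"tx": 0, "ty": 0, "tz": -20, "roll": 0, "fingers": 1}, {"tx": 0, "ty": 0, "tz": -60, "roll": 0, "fingers": 1}, {"tx": 0, "ty": 0, "tz": -100, "roll": 0, "fingers": 1}, {"tx": 0, "ty": 0, "tz": -140, "roll": 0, "fingers": 1}, {"tx": 0, "ty": 0, "tz": -150, "roll": 0, "fingers": 1}, {"tx": 0, "ty": 0, "tz": -150, "roll": 0, "fingers": 1}, {"tx": 0, "ty": 0, "tz": -150, "roll": 0, "fingers": 1}]'

```text
time: 26.13
tool_pos: [0.6312, 0.1334, 0.2232]
orientation: [3.141, -0.0, 1.57]
force: [0.1, 0.8, -0.4]
grip_width: 1.005
finger_force: 0.0
```

```bash
python3 - <<'E'
from h import *
print("b",rim("wrist",(.6305,.1335,.091),.070),"c",rim("wrist",(.631,.133,.113),.055,"n2.png"))
for n,x in dict(d=(.6135,-.069,.111,.041),e=(.602,-.177,.111,.027)).items(): print(n,rim("top",x[:3],x[3]))
print(read_state()["tool_pos"])
E
```

```text
b (array([0.6301, 0.134 ]), -92.2) c (array([0.6302, 0.1339]), -98.0)
d (array([ 0.6134, -0.0691]), -41.4)
e (array([ 0.602 , -0.1767]), -71.9)
[0.63043662 0.13333942 0.22178927]
```

drive_tool --motion '[{"tx": -35, "ty": -3, "tz": 0, "roll": 0, "fingers": 1}, {"tx": -70, "ty": -6, "tz": 0, "roll": 0, "fingers": 1}, {"tx": -105, "ty": -8, "tz": 0, "roll": 0, "fingers": 1}, {"tx": -140, "ty": -10, "tz": 0, "roll": 0, "fingers": 1}, {"tx": -175, "ty": -13, "tz": 0, "roll": 0, "fingers": 1}, {"tx": -203, "ty": -15, "tz": 0, "roll": 0, "fingers": 1}, {"tx": -203, "ty": -15, "tz": 0, "roll": 0, "fingers": 1}, {"tx": -203, "ty": -15, "tz": 0, "roll": 0, "fingers": 1}, {"tx": -203, "ty": -15, "tz": 0, "roll": 0, "fingers": 1}]'

```text
time: 27.08
tool_pos: [0.6155, -0.0692, 0.2225]
orientation: [-3.141, -0.0, 1.57]
force: [0.5, 0.1, 0.2]
grip_width: 0.996
finger_force: 0.0
```

```bash
python3 - <<'E'
from h import *
print("d",rim("wrist",(.6155,-.07,.111),.041),"e",rim("wrist",(.6035,-.177,.111),.027))
print(read_state()["tool_pos"])
E
```

```text
d (array([ 0.6164, -0.0698]), -108.7) e (array([ 0.6046, -0.1786]), -110.2)
[ 0.61568811 -0.06850464  0.22277043]
```

drive_tool --motion '[{"tx": -1, "ty": 1, "tz": 40, "roll": 0, "fingers": 1}, {"tx": -1, "ty": 1, "tz": 80, "roll": 0, "fingers": 1}, {"tx": -1, "ty": 1, "tz": 115, "roll": 0, "fingers": 0.6}, {"tx": -1, "ty": 1, "tz": 138, "roll": 0, "fingers": 0.6}, {"tx": -1, "ty": 1, "tz": 151, "roll": 0, "fingers": 0.6}, {"tx": -1, "ty": 1, "tz": 151, "roll": 0, "fingers": 0.6}, {"tx": -1, "ty": 1, "tz": 151, "roll": 0, "fingers": -1}, {"tx": -1, "ty": 1, "tz": 151, "roll": 0, "fingers": -1}, {"tx": -1, "ty": 1, "tz": 151, "roll": 0, "fingers": -1}, {"tx": -1, "ty": 1, "tz": 151, "roll": 0, "fingers": -1}, {"tx": -1, "ty": 1, "tz": 151, "roll": 0, "fingers": -1}, {"tx": -1, "ty": 1, "tz": 151, "roll": 0, "fingers": -1}, {"tx": -1, "ty": 1, "tz": 151, "roll": 0, "fingers": -1}]'

```text
time: 28.27
tool_pos: [0.6175, -0.0706, 0.0736]
orientation: [3.139, 0.0, 1.57]
force: [-1.6, 1.7, 7.4]
grip_width: 0.453
finger_force: 40.5
```

drive_tool --motion '[{"tx": 0, "ty": 0, "tz": -30, "roll": 0, "fingers": -1}, {"tx": 0, "ty": 0, "tz": -70, "roll": 0, "fingers": -1}, {"tx": 0, "ty": 0, "tz": -110, "roll": 0, "fingers": -1}, {"tx": 35, "ty": 3, "tz": -130, "roll": 0, "fingers": -1}, {"tx": 70, "ty": 5, "tz": -130, "roll": 0, "fingers": -1}, {"tx": 105, "ty": 8, "tz": -130, "roll": 0, "fingers": -1}, {"tx": 140, "ty": 10, "tz": -130, "roll": 0, "fingers": -1}, {"tx": 175, "ty": 12, "tz": -130, "roll": 0, "fingers": -1}, {"tx": 203, "ty": 14, "tz": -130, "roll": 0, "fingers": -1}, {"tx": 203, "ty": 14, "tz": -130, "roll": 0, "fingers": -1}, {"tx": 203, "ty": 14, "tz": -130, "roll": 0, "fingers": -1}, {"tx": 203, "ty": 14, "tz": -130, "roll": 0, "fingers": -1}]'

```text
time: 29.27
tool_pos: [0.631, 0.1322, 0.2026]
orientation: [3.141, 0.0, 1.57]
force: [-0.3, -0.6, -1.5]
grip_width: 0.454
finger_force: 40.8
```

```bash
python3 chk.py .113 .055 .041 .0385
```

```text
target (array([0.6306, 0.1329]), -67.2)
held (array([0.6306, 0.132 ]), -111.2) tcp [0.63106897 0.13170932 0.20249948] 0.4531135051975055
world shift [0.     0.0009]
```

drive_tool --motion '[{"tx": 1, "ty": 0, "tz": 30, "roll": 0, "fingers": -1}, {"tx": 1, "ty": 0, "tz": 50, "roll": 0, "fingers": -1}, {"tx": 1, "ty": 0, "tz": 64, "roll": 0, "fingers": -1}, {"tx": 1, "ty": 0, "tz": 76, "roll": 0, "fingers": -1}, {"tx": 1, "ty": 0, "tz": 88, "roll": 0, "fingers": -1}, {"tx": 1, "ty": 0, "tz": 97, "roll": 0, "fingers": -1}, {"tx": 1, "ty": 0, "tz": 102, "roll": 0, "fingers": -1}, {"tx": 1, "ty": 0, "tz": 104, "roll": 0, "fingers": -1}, {"tx": 1, "ty": 0, "tz": 104, "roll": 0, "fingers": -1}, {"tx": 1, "ty": 0, "tz": 104, "roll": 0, "fingers": -1}]'

```text
time: 30.2
tool_pos: [0.6313, 0.1332, 0.0987]
orientation: [3.141, -0.0, 1.57]
force: [-0.7, -0.5, -0.2]
grip_width: 0.452
finger_force: 40.8
```

drive_tool --motion '[{"tx": 0, "ty": 0, "tz": 2, "roll": 0, "fingers": -1}, {"tx": 0, "ty": 0, "tz": 2, "roll": 0, "fingers": -1}, {"tx": 0, "ty": 0, "tz": 2, "roll": 0, "fingers": 0.6}, {"tx": 0, "ty": 0, "tz": 2, "roll": 0, "fingers": 0.8}, {"tx": 0, "ty": 0, "tz": 2, "roll": 0, "fingers": 0.8}, {"tx": 0, "ty": 0, "tz": 2, "roll": 0, "fingers": 0.8}, {"tx": 0, "ty": 0, "tz": -20, "roll": 0, "fingers": 0.8}, {"tx": 0, "ty": 0, "tz": -60, "roll": 0, "fingers": 0.8}, {"tx": 0, "ty": 0, "tz": -100, "roll": 0, "fingers": 0.8}, {"tx": 0, "ty": 0, "tz": -140, "roll": 0, "fingers": 0.8}, {"tx": 0, "ty": 0, "tz": -140, "roll": 0, "fingers": 0.8}, {"tx": 0, "ty": 0, "tz": -140, "roll": 0, "fingers": 0.8}]'

```text
time: 31.2
tool_pos: [0.6321, 0.1335, 0.2402]
orientation: [3.137, -0.0, 1.57]
force: [-0.2, -0.2, -0.6]
grip_width: 0.897
finger_force: 0.0
```

```bash
python3 - <<'E'
from h import *
print("c",rim("wrist",(.6305,.1335,.113),.055),"d",rim("wrist",(.631,.133,.135),.041,"n3.png"))
print("e",rim("top",(.602,-.177,.111),.027))
print(read_state()["tool_pos"])
E
```

```text
c (array([0.6291, 0.1341]), -90.5) d (array([0.6291, 0.1337]), -96.6)
e (array([ 0.602 , -0.1768]), -72.6)
[0.63046996 0.13333922 0.23675614]
```

drive_tool --motion '[{"tx": -35, "ty": -3, "tz": 0, "roll": 0, "fingers": 0.6}, {"tx": -70, "ty": -6, "tz": 0, "roll": 0, "fingers": 0.6}, {"tx": -105, "ty": -9, "tz": 0, "roll": 0, "fingers": 0.6}, {"tx": -140, "ty": -12, "tz": 5, "roll": 0, "fingers": 0.6}, {"tx": -175, "ty": -15, "tz": 10, "roll": 0, "fingers": 0.6}, {"tx": -210, "ty": -18, "tz": 15, "roll": 0, "fingers": 0.6}, {"tx": -245, "ty": -20, "tz": 15, "roll": 0, "fingers": 0.6}, {"tx": -280, "ty": -23, "tz": 15, "roll": 0, "fingers": 0.6}, {"tx": -312, "ty": -26, "tz": 15, "roll": 0, "fingers": 0.6}, {"tx": -312, "ty": -26, "tz": 15, "roll": 0, "fingers": 0.6}, {"tx": -312, "ty": -26, "tz": 15, "roll": 0, "fingers": 0.6}, {"tx": -312, "ty": -26, "tz": 15, "roll": 0, "fingers": 0.6}]'

```text
time: 32.35
tool_pos: [0.6042, -0.1782, 0.2221]
orientation: [-3.14, -0.001, 1.569]
force: [1.3, 1.0, 1.2]
grip_width: 0.799
finger_force: 0.0
```

```bash
python3 - <<'E'
from h import *
print("e",rim("wrist",(.6045,-.178,.111),.027))
print(read_state()["tool_pos"])
E
```

```text
e (array([ 0.6047, -0.1782]), -109.6)
[ 0.60438312 -0.17764893  0.22238767]
```

drive_tool --motion '[{"tx": -1, "ty": 0, "tz": 40, "roll": 0, "fingers": 0.4}, {"tx": -1, "ty": 0, "tz": 80, "roll": 0, "fingers": 0.4}, {"tx": -1, "ty": 0, "tz": 115, "roll": 0, "fingers": 0.4}, {"tx": -1, "ty": 0, "tz": 138, "roll": 0, "fingers": 0.4}, {"tx": -1, "ty": 0, "tz": 149, "roll": 0, "fingers": 0.4}, {"tx": -1, "ty": 0, "tz": 149, "roll": 0, "fingers": 0.4}, {"tx": -1, "ty": 0, "tz": 149, "roll": 0, "fingers": -1}, {"tx": -1, "ty": 0, "tz": 149, "roll": 0, "fingers": -1}, {"tx": -1, "ty": 0, "tz": 149, "roll": 0, "fingers": -1}, {"tx": -1, "ty": 0, "tz": 149, "roll": 0, "fingers": -1}, {"tx": -1, "ty": 0, "tz": 149, "roll": 0, "fingers": -1}, {"tx": -1, "ty": 0, "tz": 149, "roll": 0, "fingers": -1}, {"tx": -1, "ty": 0, "tz": 149, "roll": 0, "fingers": -1}, {"tx": -1, "ty": 0, "tz": 149, "roll": 0, "fingers": -1}]'

```text
time: 33.57
tool_pos: [0.6054, -0.1798, 0.0756]
orientation: [3.139, 0.001, 1.57]
force: [0.1, 1.0, 7.1]
grip_width: 0.295
finger_force: 39.1
```

drive_tool --motion '[{"tx": 0, "ty": 0, "tz": -30, "roll": 0, "fingers": -1}, {"tx": 0, "ty": 0, "tz": -70, "roll": 0, "fingers": -1}, {"tx": 0, "ty": 0, "tz": -110, "roll": 0, "fingers": -1}, {"tx": 0, "ty": 0, "tz": -150, "roll": 0, "fingers": -1}, {"tx": 35, "ty": 3, "tz": -150, "roll": 0, "fingers": -1}, {"tx": 70, "ty": 6, "tz": -150, "roll": 0, "fingers": -1}, {"tx": 105, "ty": 9, "tz": -150, "roll": 0, "fingers": -1}, {"tx": 140, "ty": 12, "tz": -150, "roll": 0, "fingers": -1}, {"tx": 175, "ty": 15, "tz": -150, "roll": 0, "fingers": -1}, {"tx": 210, "ty": 18, "tz": -150, "roll": 0, "fingers": -1}, {"tx": 245, "ty": 20, "tz": -150, "roll": 0, "fingers": -1}, {"tx": 280, "ty": 23, "tz": -150, "roll": 0, "fingers": -1}, {"tx": 312, "ty": 25, "tz": -150, "roll": 0, "fingers": -1}, {"tx": 312, "ty": 25, "tz": -150, "roll": 0, "fingers": -1}, {"tx": 312, "ty": 25, "tz": -150, "roll": 0, "fingers": -1}, {"tx": 312, "ty": 25, "tz": -150, "roll": 0, "fingers": -1}]'

```text
time: 34.9
tool_pos: [0.63, 0.1322, 0.2246]
orientation: [3.141, 0.0, 1.57]
force: [-0.5, -0.1, -0.6]
grip_width: 0.297
finger_force: 39.6
```

```bash
python3 chk.py .135 .041 .027 .0365
```

```text
target (array([0.6301, 0.1326]), -75.2)
held (array([0.6296, 0.133 ]), -114.1) tcp [0.63002672 0.13167248 0.22453556] 0.29609499603629524
world shift [ 0.0005 -0.0004]
```

drive_tool --motion '[{"tx": 0, "ty": 0, "tz": 30, "roll": 0, "fingers": -1}, {"tx": 0, "ty": 0, "tz": 50, "roll": 0, "fingers": -1}, {"tx": 0, "ty": 0, "tz": 62, "roll": 0, "fingers": -1}, {"tx": 0, "ty": 0, "tz": 74, "roll": 0, "fingers": -1}, {"tx": 0, "ty": 0, "tz": 86, "roll": 0, "fingers": -1}, {"tx": 0, "ty": 0, "tz": 96, "roll": 0, "fingers": -1}, {"tx": 0, "ty": 0, "tz": 101, "roll": 0, "fingers": -1}, {"tx": 0, "ty": 0, "tz": 103, "roll": 0, "fingers": -1}, {"tx": 0, "ty": 0, "tz": 103, "roll": 0, "fingers": -1}, {"tx": 0, "ty": 0, "tz": 103, "roll": 0, "fingers": -1}]'

```text
time: 35.83
tool_pos: [0.6301, 0.132, 0.1218]
orientation: [3.141, 0.0, 1.569]
force: [-2.0, -0.7, 3.8]
grip_width: 0.296
finger_force: 39.9
```

drive_tool --motion '[{"tx": 0, "ty": 0, "tz": 0, "roll": 0, "fingers": 0.2}, {"tx": 0, "ty": 0, "tz": 0, "roll": 0, "fingers": 0.4}, {"tx": 0, "ty": 0, "tz": 0, "roll": 0, "fingers": 0.4}, {"tx": 0, "ty": 0, "tz": 0, "roll": 0, "fingers": 0.4}, {"tx": 0, "ty": 0, "tz": -20, "roll": 0, "fingers": 0.4}, {"tx": 0, "ty": 0, "tz": -50, "roll": 0, "fingers": 0.4}, {"tx": 0, "ty": 0, "tz": -90, "roll": 0, "fingers": 0.4}, {"tx": 0, "ty": 0, "tz": -125, "roll": 0, "fingers": 0.4}, {"tx": 0, "ty": 0, "tz": -125, "roll": 0, "fingers": 0.4}, {"tx": 0, "ty": 0, "tz": -125, "roll": 0, "fingers": 0.4}]'

```text
time: 36.67
tool_pos: [0.6309, 0.1325, 0.2479]
orientation: [3.138, -0.0, 1.57]
force: [-0.3, 0.1, -0.5]
grip_width: 0.699
finger_force: 0.0
```

```bash
python3 - <<'E'
from h import *
print("d",rim("wrist",(.63,.1335,.135),.041),"e",rim("wrist",(.63,.133,.157),.027))
w=get_image("wrist");s=get_image("side");t=get_image("top")
o=np.hstack([w[100:400,150:490],cv2.resize(s[170:370,150:350],(300,300))])
cv2.imwrite("pics/n4.png",o[:,:,::-1]);print(read_state()["tool_pos"])
E
```

```text
d (array([0.6287, 0.1338]), -94.0) e (array([0.6283, 0.1331]), -102.6)
[0.62945916 0.13236401 0.24489885]
```

View pics/n4.png

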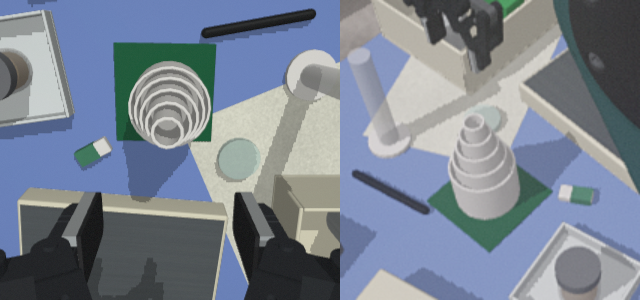

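All nested: concentric rims at (168,105) in the left crop, and stepped in the side view. Now the fan.

drive_tool --motion '[{"tx": 35, "ty": -5, "tz": 0, "roll": 0, "fingers": -1}, {"tx": 70, "ty": -10, "tz": 0, "roll": 0, "fingers": -1}, {"tx": 105, "ty": -15, "tz": 0, "roll": 0, "fingers": -1}, {"tx": 140, "ty": -20, "tz": 0, "roll": 0, "fingers": -1}, {"tx": 175, "ty": -24, "tz": 0, "roll": 0, "fingers": -1}, {"tx": 204, "ty": -28, "tz": 0, "roll": 0, "fingers": -1}, {"tx": 204, "ty": -28, "tz": 30, "roll": 0, "fingers": -1}, {"tx": 204, "ty": -28, "tz": 60, "roll": 0, "fingers": -1}, {"tx": 204, "ty": -28, "tz": 60, "roll": 0, "fingers": -1}, {"tx": 204, "ty": -28, "tz": 60, "roll": 0, "fingers": -1}, {"tx": 204, "ty": -28, "tz": 60, "roll": 0, "fingers": -1}]'

```text
time: 37.83
tool_pos: [0.6026, 0.3363, 0.1876]
orientation: [3.141, -0.0, 1.569]
force: [0.2, -0.7, 0.6]
grip_width: -0.002
finger_force: 0.0
```

```bash
python3 - <<'E'
from h import *
for n in ["wrist","top","side"]:
    get_image(n);C=cam(n)
    print(n,[(round(r["p"],2),np.round(r["at"]),ray(C,r["at"],.05).round(3)) for r in models.pinpoint(n,"fan_switch_pivot")])
print(read_state()["tool_pos"])
E
```

```text
wrist [(0.78, array([261., 216.]), array([0.55 , 0.338, 0.05 ]))]
top [(0.84, array([143., 257.]), array([0.548, 0.344, 0.05 ]))]
side [(0.87, array([193., 388.]), array([0.551, 0.339, 0.05 ])), (0.25, array([246., 280.]), array([0.638, 0.126, 0.05 ]))]
[0.60259025 0.33636721 0.18698216]
```

drive_tool --motion '[{"tx": 0, "ty": 0, "tz": 40, "roll": 0, "fingers": -1}, {"tx": 0, "ty": 0, "tz": 80, "roll": 0, "fingers": -1}, {"tx": 0, "ty": 0, "tz": 115, "roll": 0, "fingers": -1}, {"tx": 0, "ty": 0, "tz": 134, "roll": 0, "fingers": -1}, {"tx": 0, "ty": 0, "tz": 134, "roll": 0, "fingers": -1}, {"tx": 0, "ty": 0, "tz": 134, "roll": 0, "fingers": -1}, {"tx": 0, "ty": -10, "tz": 134, "roll": 0, "fingers": -1}, {"tx": 0, "ty": -18, "tz": 134, "roll": 0, "fingers": -1}, {"tx": 0, "ty": -26, "tz": 134, "roll": 0, "fingers": -1}, {"tx": 0, "ty": -34, "tz": 134, "roll": 0, "fingers": -1}, {"tx": 0, "ty": -42, "tz": 134, "roll": 0, "fingers": -1}, {"tx": 0, "ty": -50, "tz": 134, "roll": 0, "fingers": -1}, {"tx": 0, "ty": -50, "tz": 134, "roll": 0, "fingers": -1}, {"tx": 0, "ty": -50, "tz": 134, "roll": 0, "fingers": -1}, {"tx": 0, "ty": -35, "tz": 134, "roll": 0, "fingers": -1}, {"tx": 0, "ty": -35, "tz": 100, "roll": 0, "fingers": -1}, {"tx": 0, "ty": -35, "tz": 60, "roll": 0, "fingers": -1}, {"tx": 0, "ty": -35, "tz": 20, "roll": 0, "fingers": -1}, {"tx": 0, "ty": -35, "tz": -10, "roll": 0, "fingers": -1}, {"tx": 0, "ty": -35, "tz": -10, "roll": 0, "fingers": -1}]'

```text
time: 39.8
tool_pos: [0.5689, 0.3376, 0.2033]
orientation: [3.133, -0.004, 1.57]
force: [0.7, 1.0, 0.5]
grip_width: 0.002
finger_force: 0.0
```

```bash
python3 - <<'E'
from h import *
im=get_image("wrist");C=cam("wrist");print(read_state()["tool_pos"],read_state()["time"])
on,off,pv=[proj(C,p) for p in [[.568,.337,.088],[.532,.340,.088],[.55,.339,.05]]];print(on,off,pv)
c=[int(v) for v in pv];a=cv2.resize(im[c[1]-60:c[1]+60,c[0]-60:c[0]+60],(390,390))
s=get_image("side");b=cv2.resize(s[340:440,150:250],(390,390),interpolation=cv2.INTER_CUBIC)
cv2.imwrite("pics/f1.png",np.hstack([a,b])[:,:,::-1])
E
```

```text
[0.56839684 0.33733309 0.20007911] 39.85
[316.59968603 225.84119328] [274.30923909 222.55420047] [297.70862446 213.33450009]
```

View pics/f1.png

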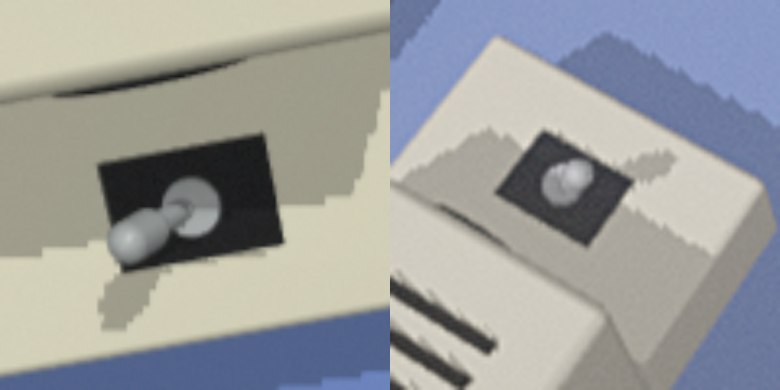

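The fan bat leans to the left side, the predicted off pixel, so the fan is off. The arm is clear, so I'm handing in.

```bash
python3 -c "
from h import *
print(ctrl.close_job())"
```

```text
the job is handed in; nothing more can be done
None
```

The job is done in the order asked and handed in: the jar is upright in the tray, the heat is off, pots b, c, d and e are nested in pot_a, and the fan was switched off last.

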